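# Clip the hand torch into its charging cradle

### The job

Draw the yellow hand torch out of the stock shelf by its tail and put it in the charging cradle, blue tail cap in the walled pocket and orange head at the open end. There is no room for fingers beside the tail in the pocket, so it has to be put down and taken again by the middle of its barrel; press it down with the gripper, do not drop it in, until both spring clips have snapped round it and it lies fully home. Then let go, leaving the other goods where they are.

Things in the scene. Friction and masses are not known exactly. Their poses are not given: they have to be found in the camera images.
- torch_mid (a point): Centre of the torch, on its axis; +x points along it to the head. 184 mm long, 0.22 kg, balanced near the middle. Round yellow barrel, 30 mm in diameter, x = -62 to +56 mm; eight-sided orange head, 38 mm across flats, x = 56 to 92 mm. Lying, it rests on flats of head and tail cap without rolling, axis 19 mm above what it lies on, barrel 4 mm clear. It starts in one of the shelf's two bays.
- torch_tail (a point): Centre of the torch's blue tail cap, on its axis, 77 mm behind torch_mid, same axes. The cap is eight-sided, 38 mm across flats, 30 mm long, with upright flats at both sides as it lies. At the start the last 45 mm or so of the torch stand out in front of the shelf, over the bare counter (z = 0): cap and a little barrel. The torch dips 2 degrees to the tail there, cap axis 35 mm up.
- shelf: Fixed grey shelf with a clear roof, 160 deep (x) x 191 wide (y) x 75 mm high; origin at the centre of its underside, on the counter. Open front at its own x = -80 mm. Two bays, each 88 mm wide, centred at y = -46 and +46 mm, floor 20 mm and roof underside 70 mm above the counter. The torch lies in one bay within 4 degrees of the shelf's x, a carton in the other.
- cradle_seat (a point): Where the torch's centre belongs: on the clip axis of the fixed charging cradle, 52 mm above the counter. x runs along the cradle, z up: +x is the open end for the head (orange patch on the base), -x the pocket for the tail. Black base 215 x 90 x 12 mm. Between the clips 66 mm along x are free for fingers, down to 40 mm below the axis. Once in, the torch can slide 9 mm either way.
- clip_front (a point): Clip nearer the open end, on the clip axis, 40 mm from cradle_seat; same axes. Two sprung steel strips 14 mm wide (x), 32 mm apart inside, lips 22 mm apart 11 mm above the axis, flared tips 40 mm apart 21 mm above it. The barrel meets the lips with its axis about 20 mm high, snaps in below 10 mm and stops on a rest at 0. Pressing past both clips takes about 15 N in all.
- clip_rear (a point): The same clip nearer the pocket, 40 mm from cradle_seat towards -x; on the clip axis, same axes.
- pocket (a point): Middle of the walled pocket for the tail cap, on the clip axis, 82 mm from cradle_seat towards -x; same axes. Side walls 5 mm thick, 48 mm apart inside, 43 mm long (to 64 mm from cradle_seat), and an end wall whose inside is 101 mm from cradle_seat; all reach 12 mm above the axis. Too narrow for fingers beside the cap.
- carton: Bystander: cardboard carton 80 x 52 x 36 mm in the other bay of the shelf; origin at the centre of its underside.
- tin: Bystander: tin with red label, 72 mm in diameter, 85 mm high, standing on the counter; origin at the centre of its underside.
- jar: Bystander: clear jar with blue cap, 60 mm in diameter, 80 mm high, standing on the counter; origin at the centre of its underside.
- screwdriver: Bystander: screwdriver with red handle lying on the counter along its own x; origin under its middle.
Mind the look-alikes: they are no part of the job. What is shaped like the part that bears torch_mid but green is not meant.

How it is judged:
On the way:
1. the torch goes in under the gripper: it is touched by the fingers (over 1 N) while it lies along the clips with its axis 5 to 18 mm above the seat (contact force between the fingers and torch above 1 N and z of torch_mid in the frame of cradle_seat between 0.005 and 0.018 m and x of torch_mid in the frame of cradle_seat between -0.02 and 0.02 m and y of torch_mid in the frame of cradle_seat between -0.012 and 0.012 m), for 0.02 s.
At the end, for the whole second after the job is handed in: The torch lies in both clips, tail cap at the pocket: its centre within 12 mm of the seat along the cradle, 4 mm across it and 4 mm above to 5 mm below it, its axis within 0.07 rad of the cradle's; at rest and let go (x of torch_tail in the frame of cradle_seat below -0.05 m and x of torch_mid in the frame of cradle_seat between -0.012 and 0.012 m and y of torch_mid in the frame of cradle_seat between -0.004 and 0.004 m and z of torch_mid in the frame of cradle_seat between -0.005 and 0.004 m and angle between the x axis of torch_mid and the x axis of cradle_seat, either way round below 0.07 rad and linear speed of torch below 0.02 m/s and contact force between the fingers and torch below 0.1 N); the robot touches nothing.
It fails at once if the carton moved more than 40 mm (distance of carton from where it was at the start of the episode above 0.04 m).
It fails at once if the tin moved more than 40 mm (distance of tin from where it was at the start of the episode above 0.04 m).
It fails at once if the jar moved more than 40 mm (distance of jar from where it was at the start of the episode above 0.04 m).
It fails at once if the screwdriver moved more than 40 mm (distance of screwdriver from where it was at the start of the episode above 0.04 m).
It also fails if it takes over 54 s, if anything falls off the work surface, if the arm or the gripper's body presses on something with over 40 N, if the wrist force passes 120 N, or if a joint passes its speed limit or range.

### The arm

A 7-joint arm with a two-finger parallel gripper is mounted at the origin on the work surface. World frame = base frame: x ahead of the robot, y to its left, z up, the work surface at z = 0. Lengths are in m, angles in rad, forces in N, time in s.
With the tool pointing down it reaches from about 0.35 to 0.9 m from the base axis. Payload 8.1 kg.
Tool frame: the origin (TCP) lies on the centre line of the jaws, within the pads' length; the fingertips stand 17 mm ahead of it and the grasp point (between the pads) lies 2 mm behind it; z points along the fingers, y is the direction in which the jaws open and shut (so a half turn about z gives the same grasp; the last joint's range is limited). The gripper opens to 92 mm and grips with 3 to 60 N. Pads are 19 mm wide; open, the fingers measure 130 mm over their backs; the gripper's body (75 mm by 190 mm) begins 47 mm behind the grasp point.
Start: joints at [-1.247, 0.434, 0.025, 1.573, -0.012, 1.134, -0.075], TCP at [0.259, 0.569, 0.244] pointing down, gripper open.
Joint ranges: [-2.62, 2.62], [-0.44, 2.09], [-1.27, 1.32], [0.08, 2.57], [-1.32, 4.46], [0.12, 2], [-2.74, 2.74]. Speed limits (rad/s): [2.22, 2.22, 3.01, 3.01, 3.14, 3.14, 3.14].

### API

Orientations are given as a rotation vector (axis times angle).
In Python, from cell import arm, imaging, job gives the robot as it stands.
- The arm moves only by the tool jog_arm, never from a script. Its argument "moves" is a list of rows, each an object with "fingers": the closure, from -1 (fully open) to 1 (shut); "xyz": the shift along the tool's x, y, z in cm, a list of three; "angular": the turn, a rotation vector about the tool's x, y, z in rad, a list of three. In form: [{"fingers": fingers, "xyz": [dx, dy, dz], "angular": [ax, ay, az]}, ...]. A call has 1 to 12 rows; each row is the pose to reach, as a shift and turn from the pose commanded when the call began, along the tool's axes at that moment; what a row does not reach only later rows make up. A row lasts 1/8 s, in which the tool goes at most 62.5 mm and 10.7 degrees, less where a joint would pass 70% of its speed; a pose out of reach is approached as far as the arm can. A call with a gripper value outside its range is refused whole. The fingers move at their own pace and stop on an object; "grip_force" is the grip in N (left out, the last holds). Time passes only in rows, so rows that repeat a pose let the fingers close. It gives the time, the measured TCP pose, the force and the opening at its end, in the units of the state.
- arm.observe(): the state, without advancing time (a new reading comes with each control period).
- imaging.get_image(name): name is "side" or "top" or "wrist"; returns the picture (400x640x3 uint8, red, green, blue); there is no depth.
- imaging.camera_params(name): a dict with "fx", "fy", "cx", "cy" (pixels), "rvec" (rotation vector, rad) and "tvec" (3), from world to camera coordinates, as OpenCV has them; the wrist camera has in their place "hand_eye" (4x4, takes a point from camera to tool coordinates, whose origin is the TCP and whose axes are the flange's). Camera axes: x right, y down, z forward; pixel columns grow to the right and rows downward; lengths in m; the calibration is good to about 2 mm. A picture is of the moment at which its call begins: read the wrist's pose just before it. camera_params takes no time and is no camera call.
- job.sign_off(): hands the job in, once; it reports no verdict.
The state is a dict: "clock": time; "joints": joint angles; "dq": joint speeds; "joint_efforts": joint torques, N m; "position": TCP position; "ee_rot": TCP orientation; "force": force on the tool from outside, world axes, zero at the start; "ft_torque": the same for the moment, N m; "width": opening from 0.0 (shut) to 1.0 (fully open).
Only numpy, scipy, OpenCV 4.12 (cv2) and the standard library are available. Lean on these libraries where they do the work, as an engineer would, in place of code of your own. Each camera call takes 0.05 s, during which the arm holds its last target. There are 200 camera calls.

## Working session

There is one attempt and no reset: what is moved stays moved. The work goes in short steps, Python scripts to look and compute and a tool call to move; the robot and the scene stay as the last step left them, time stands still between calls to the robot, and variables do not carry over. Pictures are saved under pics/ and viewed, about 8 in all and at most 12, crops included, and the job is handed in when it is done.

Besides the shell and the picture viewer there is one more tool, called after "Request:" as name(argument=value, ...) on one line, values as JSON. jog_arm: Moves the arm, as the interface text tells. Its arguments: {"type":"object","properties":{"moves":{"type":"array"},"grip_force":{"type":"number"}},"required":["moves"]}

```bash
mkdir -p pics; ls
python3 - <<'E'
from cell import arm, imaging, job
import cv2
s=arm.observe(); print(s)
for n in ("top","side","wrist"):
    print(n,imaging.camera_params(n))
    if n!="wrist":
        cv2.imwrite(f"pics/{n}0.png",imaging.get_image(n)[:,:,::-1])
E
```

```text
pics
{'clock': 0.0, 'joints': array([-1.24659899,  0.43521426,  0.02495028,  1.57409458, -0.01160412,
        1.13400967, -0.07507932]), 'dq': array([-0.00028148,  0.00172116,  0.0013848 , -0.00044317, -0.00024847,
        0.00010366, -0.00193343]), 'joint_efforts': array([-9.25662462e-04, -6.67833567e+01,  9.84437875e-01, -3.14466190e+01,
       -6.06315164e-02,  4.25625255e-02,  1.19020106e-04]), 'position': array([0.25855806, 0.56847262, 0.24295108]), 'ee_rot': array([-6.65337421e-01, -3.07011819e+00,  2.46190058e-03]), 'force': array([ 0.0569588 , -1.24870593, -0.08214044]), 'ft_torque': array([-0.02793338, -0.04011484, -0.03516141]), 'width': 0.9978935279513858}
top {'fx': 410.3650218868582, 'fy': 410.3650218868582, 'cx': 320.43976725518706, 'cy': 208.09041482706672, 'rvec': array([ 2.09816729, -2.13553513,  0.20474505]), 'tvec': array([0.00486844, 0.52807671, 1.04435154])}
side {'fx': 438.69410446497085, 'fy': 438.69410446497085, 'cx': 316.1114952313244, 'cy': 190.55970896677172, 'rvec': array([ 2.38675852, -0.26025553,  0.12935359]), 'tvec': array([-0.52104997,  0.12884129,  1.28780458])}
wrist {'fx': 334.3642034839617, 'fy': 334.3642034839617, 'cx': 317.52001046809943, 'cy': 199.2356375494136, 'hand_eye': array([[-7.59829505e-04, -9.63757633e-01, -2.66778273e-01,
         7.21422185e-02],
       [ 9.99999232e-01, -9.93611423e-04,  7.41333504e-04,
         2.25563775e-03],
       [-9.79539763e-04, -2.66777505e-01,  9.63757648e-01,
        -1.40042608e-01],
       [ 0.00000000e+00,  0.00000000e+00,  0.00000000e+00,
         1.00000000e+00]])}
```

View pics/top0.png

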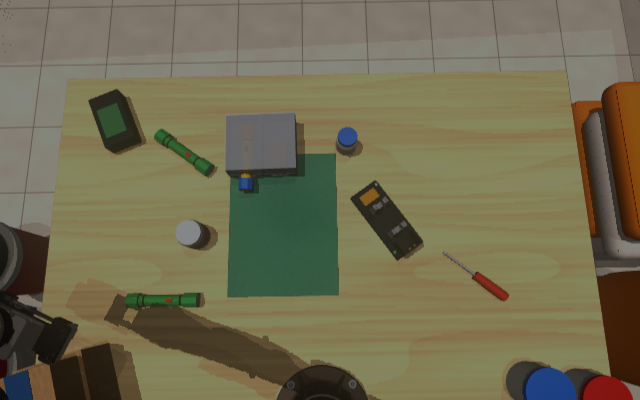

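View pics/side0.png

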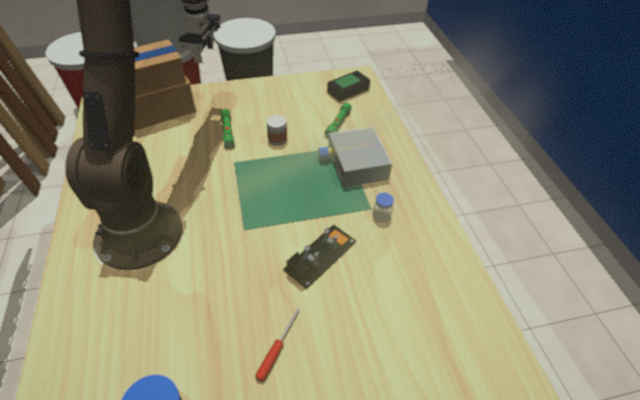

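The top view shows the blue tail cap at about (246,183), in front of the shelf's left bay. The cradle is at about (387,220) with its orange patch at (369,196), and the jar (347,140), tin (192,235) and screwdriver (475,277) are clear of both. The green torches are the look-alikes.

```bash
cat > h.py <<'E'
import numpy as np, cv2
from scipy.spatial.transform import Rotation as R
from cell import arm, imaging, job
def cam(n, s=None):
    p=imaging.camera_params(n); K=np.array([[p['fx'],0,p['cx']],[0,p['fy'],p['cy']],[0,0,1]])
    if n=='wrist':
        H=p['hand_eye']; Rt=R.from_rotvec(s['ee_rot']).as_matrix()
        return K, Rt@H[:3,:3], Rt@H[:3,3]+s['position']
    Rc=R.from_rotvec(p['rvec']).as_matrix()
    return K, Rc.T, -Rc.T@p['tvec']
def ray(c,uv):
    K,A,o=c; d=np.c_[np.atleast_2d(uv),np.ones(len(np.atleast_2d(uv)))]@np.linalg.inv(K).T@A.T
    return o,d
def onplane(c,uv,z):
    o,d=ray(c,uv); return o+d*((z-o[2])/d[:,2])[:,None]
def proj(c,P):
    K,A,o=c; q=(np.atleast_2d(P)-o)@A@K.T; return q[:,:2]/q[:,2:]
def cross(c1,u1,c2,u2):
    o1,d1=ray(c1,u1); o2,d2=ray(c2,u2); d1=d1[0]/np.linalg.norm(d1);d2=d2[0]/np.linalg.norm(d2)
    t=np.linalg.lstsq(np.c_[d1,-d2],o2-o1,rcond=None)[0]; a=o1+t[0]*d1;b=o2+t[1]*d2
    return (a+b)/2, np.linalg.norm(a-b)
def mask(rgb,lo,hi,roi):
    h=cv2.cvtColor(rgb,cv2.COLOR_RGB2HSV); m=cv2.inRange(h,np.array(lo),np.array(hi)); z=np.zeros_like(m)
    x0,y0,x1,y1=roi; z[y0:y1,x0:x1]=m[y0:y1,x0:x1]; return z
def big(m):
    cs,_=cv2.findContours(m,cv2.RETR_EXTERNAL,cv2.CHAIN_APPROX_NONE)
    return max(cs,key=cv2.contourArea)
def cen(c): M=cv2.moments(c); return np.array([M['m10'],M['m01']])/M['m00']
E
python3 - <<'E'
from h import *
np.set_printoptions(precision=4,suppress=True)
T=cv2.imread('pics/top0.png')[:,:,::-1].copy(); S=cv2.imread('pics/side0.png')[:,:,::-1].copy()
ct,cs=cam('top'),cam('side')
print('cams',ct[2],cs[2])
bt=big(mask(T,(100,100,40),(130,255,255),(232,170,262,195))); bs=big(mask(S,(100,80,40),(130,255,255),(312,143,334,163)))
print('tail',cen(bt),cv2.boundingRect(bt),cen(bs),cv2.boundingRect(bs),cross(ct,cen(bt),cs,cen(bs)),onplane(ct,cen(bt),.045))
ot=big(mask(T,(5,120,80),(22,255,255),(355,180,385,212)))
print('orange',cv2.contourArea(ot),onplane(ct,cen(ot),.012))
m=mask(T,(0,0,0),(180,255,75),(340,170,435,270)); k=big(cv2.morphologyEx(m|mask(T,(5,150,80),(14,255,255),(355,180,385,212)),cv2.MORPH_CLOSE,np.ones((7,7))))
r=cv2.minAreaRect(k); b=cv2.boxPoints(r); P=onplane(ct,b,.012); print('base',r,P,P.mean(0),[np.linalg.norm(P[i]-P[i-1]) for i in range(4)])
g=T[100:190,215:310]; v=cv2.GaussianBlur(T,(1,1),0)
m=mask(T,(0,0,60),(180,60,200),(215,105,305,185)); r=cv2.minAreaRect(big(m)); P=onplane(ct,cv2.boxPoints(r),.075); print('shelf',r,P,P.mean(0))
for n,uv,z in (('jar',(347,133),.08),('tin',(188,232),.085),('scr',(475,277),.01)): print(n,onplane(ct,uv,z))
E
```

```text
cams [ 0.3145 -0.0061  1.1272] [ 0.3138 -0.8698  1.0447]
tail [245.2664 183.1722] (238, 178, 15, 12) [323.1404 149.0175] (320, 148, 7, 3) (array([0.6019, 0.1978, 0.0522]), np.float64(0.0026891782641962764)) [[0.6024 0.1991 0.045 ]]
orange 172.5 [[ 0.5669 -0.1402  0.012 ]]
base ((386.5736083984375, 219.89244079589844), (79.8614273071289, 32.63686752319336), 52.8152961730957) [[ 0.5633 -0.0856  0.012 ]
 [ 0.6188 -0.1604  0.012 ]
 [ 0.4372 -0.2839  0.012 ]
 [ 0.3851 -0.2103  0.012 ]] [ 0.5011 -0.185   0.012 ] [np.float64(0.21752175527399073), np.float64(0.09306756426619534), np.float64(0.21959060062514016), np.float64(0.0901658086574816)]
shelf ((259.085693359375, 140.77037048339844), (56.52580642700195, 71.94878387451172), 87.83892822265625) [[0.7918 0.2607 0.075 ]
 [0.7959 0.0635 0.075 ]
 [0.6346 0.0585 0.075 ]
 [0.6307 0.2503 0.075 ]] [0.7132 0.1583 0.075 ]
jar [[ 0.7278 -0.0797  0.08  ]]
tin [[0.4652 0.3361 0.085 ]]
scr [[ 0.3406 -0.4155  0.01  ]]
```

```bash
cat >> h.py <<'E'
def delta(pos,yaw_y):
    """tool shift (cm) and turn from the present pose to pos with the tool down, jaw axis (tool y) at world angle yaw_y (rad)"""
    s=arm.observe(); A=R.from_rotvec(s['ee_rot']); y=np.array([np.cos(yaw_y),np.sin(yaw_y),0]); z=np.array([0,0,-1.])
    if y@A.as_matrix()[:,1]<0: y=-y
    B=R.from_matrix(np.c_[np.cross(y,z),y,z])
    print('clock',s['clock'],'pos',s['position'].round(4),'F',s['force'].round(1),'w',round(s['width'],3))
    print('xyz',A.inv().apply(np.array(pos)-s['position']).round(4)*100,'ang',(A.inv()*B).as_rotvec().round(4))
E
python3 -c "
from h import *
delta((.57,.199,.2),np.pi/2)"
```

```text
clock 0.1 pos [0.2586 0.5685 0.2431] F [-0.4  0.2 -0.1] w 1.0
xyz [-43.64 -20.74   4.34] ang [-1.300e-03 -2.000e-04 -4.268e-01]
```

Request:
jog_arm(moves=[{"fingers":-1,"xyz":[-43.6,-20.7,4.3],"angular":[0,0,-0.427]},{"fingers":-1,"xyz":[-43.6,-20.7,4.3],"angular":[0,0,-0.427]},{"fingers":-1,"xyz":[-43.6,-20.7,4.3],"angular":[0,0,-0.427]},{"fingers":-1,"xyz":[-43.6,-20.7,4.3],"angular":[0,0,-0.427]},{"fingers":-1,"xyz":[-43.6,-20.7,4.3],"angular":[0,0,-0.427]},{"fingers":-1,"xyz":[-43.6,-20.7,4.3],"angular":[0,0,-0.427]},{"fingers":-1,"xyz":[-43.6,-20.7,4.3],"angular":[0,0,-0.427]},{"fingers":-1,"xyz":[-43.6,-20.7,4.3],"angular":[0,0,-0.427]},{"fingers":-1,"xyz":[-43.6,-20.7,4.3],"angular":[0,0,-0.427]},{"fingers":-1,"xyz":[-43.6,-20.7,4.3],"angular":[0,0,-0.427]},{"fingers":-1,"xyz":[-43.6,-20.7,4.3],"angular":[0,0,-0.427]}])

```text
clock: 1.48
position: [0.569, 0.2015, 0.2007]
ee_rot: [0.004, -3.141, -0.001]
force: [-0.3, -0.3, 0.3]
width: 0.997
```

Run:
```python
from h import *
s=arm.observe(); print(s['clock'],s['position'],s['ee_rot'],s['dq'].round(3))
np.save('pics/w1.npy',np.r_[s['position'],s['ee_rot']])
cv2.imwrite('pics/w1.png',imaging.get_image('wrist')[:,:,::-1])
```

```text
1.475 [0.56901995 0.20154787 0.20071776] [ 3.85548790e-03 -3.14107370e+00 -9.87104916e-04] [-0.004 -0.002  0.003 -0.003  0.002 -0.     0.001]
```

View pics/w1.png

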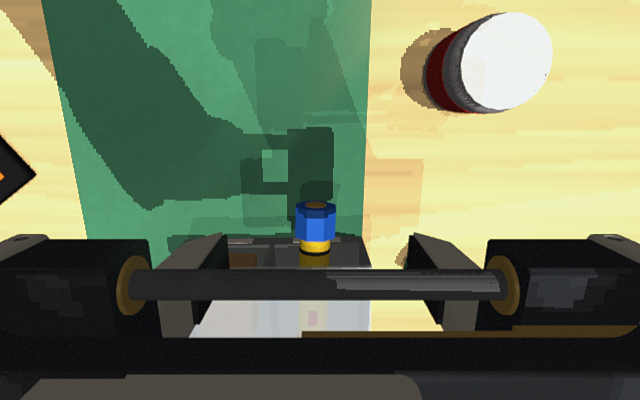

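The wrist view shows the blue cap at about (315,222), with the yellow barrel behind it running under the clear roof. The tin is at (505,60), well clear.

Run:
```python
from h import *
np.set_printoptions(precision=4,suppress=True)
I=cv2.imread('pics/w1.png')[:,:,::-1].copy(); q=np.load('pics/w1.npy'); c=cam('wrist',{'position':q[:3],'ee_rot':q[3:]})
b=mask(I,(100,120,50),(130,255,255),(280,195,350,250)); y=mask(I,(18,120,60),(32,255,255),(285,235,345,268))
for m,n in ((b,'b'),(y,'y')):
    for v in range(200,268,3):
        u=np.where(m[v])[0]
        if len(u)>8:
            P=onplane(c,[(u[0],v),(u[-1]+1,v)],.035); print(n,v,u[0],u[-1]+1,P[:,:2].mean(0),abs(P[1,1]-P[0,1]))
```

```text
b 203 297 332 [0.5863 0.2012] 0.03331529746541534
b 206 296 335 [0.5892 0.2022] 0.03721584547022477
b 209 295 336 [0.5922 0.2022] 0.03922228469557765
b 212 295 336 [0.5952 0.2022] 0.03932071050069594
b 215 295 336 [0.5983 0.2022] 0.039419631535042826
b 218 295 336 [0.6013 0.2022] 0.03951905154566218
b 221 295 336 [0.6044 0.2022] 0.03961897431749509
b 224 295 335 [0.6074 0.2017] 0.03875042926781011
b 227 295 335 [0.6105 0.2017] 0.03884890606353014
b 230 295 335 [0.6136 0.2017] 0.03894788465431037
b 233 295 335 [0.6167 0.2017] 0.03904736888534266
b 236 295 335 [0.6199 0.2017] 0.03914736264120652
b 239 303 332 [0.623  0.2042] 0.02845548061009559
y 242 300 330 [0.6262 0.2017] 0.029511670695213293
y 245 300 330 [0.6294 0.2017] 0.029587830223524014
y 248 301 330 [0.6326 0.2022] 0.028675728484190144
y 251 305 326 [0.6358 0.2022] 0.020819048781826027
y 257 299 330 [0.6423 0.2012] 0.03089281725091103
y 260 299 329 [0.6455 0.2007] 0.029974268609748556
y 263 299 329 [0.6488 0.2007] 0.030052837643367414
```

```bash
python3 -c "
from h import *
delta((.597,.2017,.037),np.pi/2)"
```

```text
clock 1.525 pos [0.5691 0.2015 0.2008] F [-0.3 -0.1  0. ] w 0.997
xyz [-2.79  0.   16.38] ang [ 0.0006 -0.0002  0.0025]
```

Request:
jog_arm(moves=[{"fingers":-1,"xyz":[-2.8,0,5],"angular":[0,0,0]},{"fingers":-1,"xyz":[-2.8,0,10],"angular":[0,0,0]},{"fingers":-1,"xyz":[-2.8,0,14],"angular":[0,0,0]},{"fingers":-1,"xyz":[-2.8,0,16.4],"angular":[0,0,0]},{"fingers":-1,"xyz":[-2.8,0,16.4],"angular":[0,0,0]},{"fingers":1,"xyz":[-2.8,0,16.4],"angular":[0,0,0]},{"fingers":1,"xyz":[-2.8,0,16.4],"angular":[0,0,0]},{"fingers":1,"xyz":[-2.8,0,16.4],"angular":[0,0,0]},{"fingers":1,"xyz":[-2.8,0,16.4],"angular":[0,0,0]},{"fingers":1,"xyz":[-2.8,0,16.4],"angular":[0,0,0]},{"fingers":1,"xyz":[-2.8,0,16.4],"angular":[0,0,0]}], grip_force=40)

```text
clock: 2.9
position: [0.5979, 0.1999, 0.0367]
ee_rot: [0.0, -3.142, 0.0]
force: [-0.7, 1.4, 0.8]
width: 0.411
```

Request:
jog_arm(moves=[{"fingers":1,"xyz":[0,0,-0.2],"angular":[0,0,0]},{"fingers":1,"xyz":[2,0,-0.2],"angular":[0,0,0]},{"fingers":1,"xyz":[4,0,-0.2],"angular":[0,0,0]},{"fingers":1,"xyz":[6,0,-0.2],"angular":[0,0,0]},{"fingers":1,"xyz":[8,0,-0.2],"angular":[0,0,0]},{"fingers":1,"xyz":[10,0,-0.2],"angular":[0,0,0]},{"fingers":1,"xyz":[12,0,-0.2],"angular":[0,0,0]},{"fingers":1,"xyz":[14,0,-0.2],"angular":[0,0,0]},{"fingers":1,"xyz":[16,0,-0.2],"angular":[0,0,0]},{"fingers":1,"xyz":[18,0,-0.2],"angular":[0,0,0]},{"fingers":1,"xyz":[18,0,-0.2],"angular":[0,0,0]}])

```text
clock: 4.28
position: [0.4163, 0.1998, 0.0387]
ee_rot: [0.002, -3.14, 0.001]
force: [0.1, 0.3, -2.7]
width: 0.409
```

Run:
```python
from h import *
s=arm.observe(); print(s['clock'],s['position'],s['ee_rot'],s['force'],s['width'])
cv2.imwrite('pics/m2.png',np.vstack([imaging.get_image('side')[90:290,150:470],imaging.get_image('top')[110:310,180:500]])[:,:,::-1])
```

```text
4.275 [0.41630286 0.19981305 0.03866608] [ 2.08733818e-03 -3.13988320e+00  9.92904551e-04] [ 0.06518099  0.30170018 -2.74671197] 0.4088965574770121
```

View pics/m2.png

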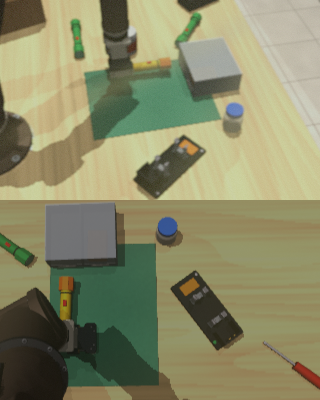

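The pull worked: the side and top crops show the torch lying along x, clear of the shelf front. The orange head is at crop pixel (66,284) in the top view. Next I lower it and let go.

Request:
jog_arm(moves=[{"fingers":1,"xyz":[0,0,0.6],"angular":[0,0,0]},{"fingers":1,"xyz":[0,0,1.1],"angular":[0,0,0]},{"fingers":1,"xyz":[0,0,1.5],"angular":[0,0,0]},{"fingers":1,"xyz":[0,0,1.8],"angular":[0,0,0]},{"fingers":1,"xyz":[0,0,1.8],"angular":[0,0,0]},{"fingers":-1,"xyz":[0,0,1.8],"angular":[0,0,0]},{"fingers":-1,"xyz":[0,0,1.8],"angular":[0,0,0]},{"fingers":-1,"xyz":[0,0,1.8],"angular":[0,0,0]},{"fingers":-1,"xyz":[0,0,-4],"angular":[0,0,0]},{"fingers":-1,"xyz":[0,0,-10],"angular":[0,0,0]},{"fingers":-1,"xyz":[-3,0,-15],"angular":[0,0,0]},{"fingers":-1,"xyz":[-3,0,-15],"angular":[0,0,0]}])

```text
clock: 5.88
position: [0.4519, 0.201, 0.1926]
ee_rot: [0.002, 3.134, 0.006]
force: [0.1, 0.1, -0.4]
width: 1.001
```

Run:
```python
from h import *
np.set_printoptions(precision=4,suppress=True)
s=arm.observe(); print(s['clock'],s['position'],s['ee_rot'],s['force'],s['width'])
np.save('pics/w3.npy',np.r_[s['position'],s['ee_rot']])
I=imaging.get_image('wrist'); T=imaging.get_image('top'); cv2.imwrite('pics/w3.png',I[:,:,::-1])
c=cam('wrist',s)
for n,lo,hi in (('blue',(100,120,50),(130,255,255)),('yel',(18,120,60),(32,255,255)),('or',(5,150,80),(16,255,255))):
    m=mask(I,lo,hi,(200,0,440,400))
    if m.any():
        k=big(m); print(n,cv2.contourArea(k),cv2.minAreaRect(k),onplane(c,cen(k),.025))
ct=cam('top')
k=big(mask(T,(5,150,80),(16,255,255),(200,160,300,260))); print('or top',cv2.contourArea(k),onplane(ct,cen(k),.03))
```

```text
5.875 [0.4519 0.201  0.1926] [0.002  3.1337 0.0064] [ 0.1431  0.0757 -0.3968] 1.0007202410919545
blue 1359.0 ((315.5, 154.0), (41.0, 36.0), 0.0) [[0.4248 0.2021 0.025 ]]
yel 2304.0 ((315.0, 228.0), (30.0, 82.0), 0.0) [[0.4973 0.201  0.025 ]]
or 661.5 ((313.5, 310.5), (21.0, 35.0), 90.0) [[0.5883 0.1997 0.025 ]]
or top 48.0 [[0.5736 0.1856 0.03  ]]
```

View pics/w3.png

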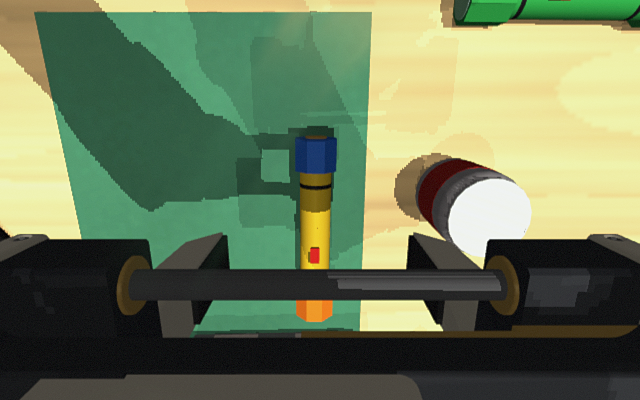

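The torch lies level on the mat: cap at (315,154), barrel at (315,228), head at (313,310), tin at (490,215).

Run:
```python
from h import *
np.set_printoptions(precision=4,suppress=True)
I=cv2.imread('pics/w3.png')[:,:,::-1].copy(); q=np.load('pics/w3.npy'); c=cam('wrist',{'position':q[:3],'ee_rot':q[3:]})
b=mask(I,(100,120,50),(130,255,255),(290,120,345,200)); o=mask(I,(5,150,80),(16,255,255),(290,290,345,340))
vb=np.where(b[:,315])[0]; vo=np.where(o[:,314])[0]; print(vb[[0,-1]],vo[[0,-1]])
print('cap top edge x',onplane(c,[(315,vb[0]),(315,vb[-1]+1)],.038)[:,0],'head top edges',onplane(c,[(314,vo[0]),(314,vo[-1]+1)],.038)[:,0])
delta((.498,.201,.021),np.pi/2-.015)
```

```text
[139 172] [300 321]
cap top edge x [0.4091 0.4392] head top edges [0.5685 0.5941]
clock 5.975 pos [0.4478 0.1999 0.1886] F [-1.   0.8 -1.9] w 0.997
xyz [-5.02  0.1  16.76] ang [0.0003 0.0002 0.0148]
```

Request:
jog_arm(moves=[{"fingers":-1,"xyz":[-5.2,0.1,5],"angular":[0,0,0.015]},{"fingers":-1,"xyz":[-5.2,0.1,10],"angular":[0,0,0.015]},{"fingers":-1,"xyz":[-5.2,0.1,14],"angular":[0,0,0.015]},{"fingers":-1,"xyz":[-5.2,0.1,16.8],"angular":[0,0,0.015]},{"fingers":-1,"xyz":[-5.2,0.1,16.8],"angular":[0,0,0.015]},{"fingers":1,"xyz":[-5.2,0.1,16.8],"angular":[0,0,0.015]},{"fingers":1,"xyz":[-5.2,0.1,16.8],"angular":[0,0,0.015]},{"fingers":1,"xyz":[-5.2,0.1,16.8],"angular":[0,0,0.015]},{"fingers":1,"xyz":[-5.2,0.1,16.8],"angular":[0,0,0.015]},{"fingers":1,"xyz":[-5.2,0.1,16.8],"angular":[0,0,0.015]},{"fingers":1,"xyz":[-5.2,0.1,16.8],"angular":[0,0,0.015]}], grip_force=50)

```text
clock: 7.35
position: [0.5, 0.201, 0.0208]
ee_rot: [0.024, 3.141, 0.0]
force: [0.2, 1.2, 0.3]
width: 0.397
```

```bash
python3 -c "
from h import *
delta((.501,-.185,.19),np.pi/2+np.radians(35))"
```

```text
clock 7.35 pos [0.5    0.201  0.0208] F [0.2 1.2 0.3] w 0.397
xyz [ -0.68 -38.59 -16.92] ang [ 0.000e+00  2.000e-04 -6.259e-01]
```

Request:
jog_arm(moves=[{"fingers":1,"xyz":[0,0,0],"angular":[0,0,0]},{"fingers":1,"xyz":[0,0,0],"angular":[0,0,0]},{"fingers":1,"xyz":[0,0,-1],"angular":[0,0,0]},{"fingers":1,"xyz":[0,0,-4],"angular":[0,0,0]},{"fingers":1,"xyz":[0,0,-9],"angular":[0,0,0]},{"fingers":1,"xyz":[0,0,-14],"angular":[0,0,0]},{"fingers":1,"xyz":[0,0,-14],"angular":[0,0,0]}])

```text
clock: 8.22
position: [0.5021, 0.2021, 0.165]
ee_rot: [0.023, 3.135, 0.006]
force: [0.2, -0.7, -3.3]
width: 0.314
```

```bash
python3 -c "
from h import *
delta((.506,-.071,.19),np.pi/2+np.radians(35))"
```

```text
clock 8.225 pos [0.5021 0.2021 0.165 ] F [ 0.2 -0.7 -3.3] w 0.314
xyz [ -0.81 -27.29  -2.6 ] ang [ 0.0016  0.0077 -0.6258]
```

Request:
jog_arm(moves=[{"fingers":1,"xyz":[0,-3,-2],"angular":[0,0,-0.08]},{"fingers":1,"xyz":[0,-7,-2.5],"angular":[0,0,-0.18]},{"fingers":1,"xyz":[0,-11,-2.5],"angular":[0,0,-0.28]},{"fingers":1,"xyz":[-0.5,-15,-2.5],"angular":[0,0,-0.38]},{"fingers":1,"xyz":[-0.8,-19,-2.5],"angular":[0,0,-0.48]},{"fingers":1,"xyz":[-0.8,-23,-2.5],"angular":[0,0,-0.56]},{"fingers":1,"xyz":[-0.8,-26,-2.5],"angular":[0,0,-0.61]},{"fingers":1,"xyz":[-0.8,-27.3,-2.5],"angular":[0,0,-0.626]},{"fingers":1,"xyz":[-0.8,-27.3,-2.5],"angular":[0,0,-0.626]},{"fingers":1,"xyz":[-0.8,-27.3,-2.5],"angular":[0,0,-0.626]},{"fingers":1,"xyz":[-0.8,-27.3,-2.5],"angular":[0,0,-0.626]}])

```text
clock: 9.6
position: [0.5038, -0.071, 0.1855]
ee_rot: [0.947, -2.995, -0.001]
force: [-0.4, -1.4, -1.5]
width: 0.316
```

Run:
```python
from h import *
s=arm.observe(); print(s['clock'],s['position'],s['ee_rot'],s['force'],s['width'])
np.save('pics/w4.npy',np.r_[s['position'],s['ee_rot']])
cv2.imwrite('pics/w4.png',imaging.get_image('wrist')[:,:,::-1])
```

```text
9.6 [ 0.50379369 -0.07096423  0.18553223] [ 9.47153494e-01 -2.99519284e+00 -8.20253811e-04] [-0.42131585 -1.39086586 -1.52479522] 0.31602680874354255
```

View pics/w4.png

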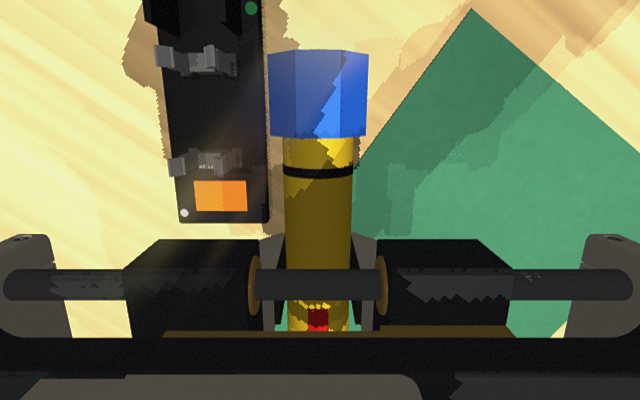

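The wrist view shows the torch held along the view centre, with the cap at (318,95) at the tail end. The cradle is to its left, with the front clip at (205,162), rear clip at (203,62) and orange patch at (220,195).

Run:
```python
from h import *
np.set_printoptions(precision=4,suppress=True)
I=cv2.imread('pics/w4.png'); cv2.imwrite('pics/w4c.png',cv2.resize(I[35:230,135:275],None,fx=3,fy=3,interpolation=cv2.INTER_NEAREST))
J=I[:,:,::-1].copy(); q=np.load('pics/w4.npy'); c=cam('wrist',{'position':q[:3],'ee_rot':q[3:]})
o=big(mask(J,(5,150,80),(22,255,255),(185,170,255,215))); r=cv2.minAreaRect(o); P=onplane(c,cv2.boxPoints(r),.0125); print('orange',cen(o),onplane(c,cen(o),.012),P)
h=cv2.cvtColor(J,cv2.COLOR_RGB2HSV)[:,:,2]
for v in range(100,225,20):
    row=J[v].astype(int).sum(1); d=np.abs(np.diff(row)); print(v,[(int(u),int(row[u+1]-row[u])) for u in range(110,285) if d[u]>90])
```

```text
orange [220.7819 195.2204] [[ 0.5673 -0.1389  0.012 ]] [[ 0.5694 -0.1683  0.0125]
 [ 0.5398 -0.126   0.0125]
 [ 0.5662 -0.1096  0.0125]
 [ 0.5966 -0.153   0.0125]]
100 [(155, -203), (164, -260), (165, -98), (264, 139), (268, -134)]
120 [(158, -141), (159, -114), (166, -172), (167, -172), (265, 116), (266, 97), (269, -93)]
140 [(160, -120), (161, -117), (169, -273), (266, 157), (281, -101)]
160 [(166, -249), (266, 93), (267, 157), (282, -202)]
180 [(173, -262), (174, -261), (267, 122)]
200 [(175, -109), (176, -320), (194, 107), (195, 138), (246, -233), (268, 175)]
220 [(178, -389), (268, 211), (284, -106)]
```

View pics/w4c.png

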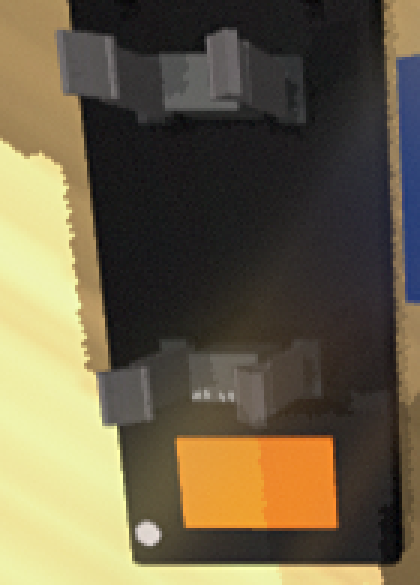

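Run:
```python
from h import *
np.set_printoptions(precision=4,suppress=True)
q=np.load('pics/w4.npy'); c=cam('wrist',{'position':q[:3],'ee_rot':q[3:]})
th=np.radians(35); u=np.array([np.cos(th),np.sin(th),0]); n=np.array([-np.sin(th),np.cos(th),0]); C=np.array([.501,-.185,0])
loc=lambda P:(np.c_[(P-C)@u,(P-C)@n])
# measured: crop/3 + (135,35)
tips=np.array([(102,372),(105,425),(272,357),(270,418),(56,32),(63,95),(235,30),(240,92)])/3+[135,35]
print('tips @.073',loc(onplane(c,tips,.073))); lips=np.array([(152,365),(155,418),(236,370),(238,424),(117,38),(120,98),(207,33),(212,97)])/3+[135,35]
print('lips @.063',loc(onplane(c,lips,.063)))
print('base edges',loc(onplane(c,[(176,200),(268.5,200),(179,220),(268.5,220)],.012)))
print('patch',loc(onplane(c,[(220.8,195.2)],.012)))
print('front edge',loc(onplane(c,[(220,222)],.012)))
```

```text
tips @.073 [[ 0.0362 -0.0192]
 [ 0.0499 -0.0201]
 [ 0.0324  0.024 ]
 [ 0.048   0.0224]
 [-0.0429 -0.0205]
 [-0.0292 -0.0207]
 [-0.0433  0.0209]
 [-0.0299  0.021 ]]
lips @.063 [[ 0.0359 -0.0103]
 [ 0.05   -0.011 ]
 [ 0.0372  0.0116]
 [ 0.0516  0.0109]
 [-0.0431 -0.0105]
 [-0.0296 -0.0113]
 [-0.0443  0.0113]
 [-0.0299  0.0112]]
base edges [[ 0.0856 -0.0442]
 [ 0.0856  0.0458]
 [ 0.1062 -0.0436]
 [ 0.1061  0.045 ]]
patch [[ 0.0808 -0.0003]]
front edge [[ 0.1083 -0.0032]]
```

Run:
```python
from h import *
np.set_printoptions(precision=4,suppress=True)
I=cv2.imread('pics/w4.png')[:,:,::-1].copy(); q=np.load('pics/w4.npy'); s={'position':q[:3],'ee_rot':q[3:]}; c=cam('wrist',s)
A=R.from_rotvec(q[3:]).inv()
b=mask(I,(100,100,40),(130,255,255),(250,30,390,150)); x,y,w,h=cv2.boundingRect(b); print(x,y,w,h)
v=np.where(b[:,318])[0]; print(v[[0,-1]])
for z in (.2027,): print('top flat edges tool',A.apply(onplane(c,[(318,v[0]),(318,v[-1]+1)],z)-q[:3]))
for r in (80,100,120):
    u=np.where(b[r])[0]; print(r,u[[0,-1]],A.apply(onplane(c,[(u[0],r),(u[-1]+1,r)],.1837+.008)-q[:3]))
yb=mask(I,(18,120,30),(34,255,255),(270,140,370,262))
for r in (150,200,230):
    u=np.where(yb[r])[0]; print('y',r,u[[0,-1]],A.apply(onplane(c,[(u[0],r),(u[-1]+1,r)],.1837)-q[:3]))
delta((.503,-.1835,.1855),np.pi/2+np.radians(35))
```

```text
268 50 101 88
[ 59 137]
top flat edges tool [[ 0.0856  0.0017 -0.0172]
 [ 0.059   0.0017 -0.0172]]
80 [269 367] [[ 0.0797 -0.0168 -0.0062]
 [ 0.0796  0.0206 -0.0062]]
100 [269 366] [[ 0.0724 -0.0171 -0.0062]
 [ 0.0724  0.0205 -0.0062]]
120 [270 365] [[ 0.0649 -0.017  -0.0062]
 [ 0.0649  0.0204 -0.0062]]
y 150 [283 358] [[ 0.0523 -0.0131  0.0018]
 [ 0.0522  0.019   0.0018]]
y 200 [284 351] [[ 0.0303 -0.0133  0.0018]
 [ 0.0303  0.0167  0.0018]]
y 230 [285 350] [[ 0.0162 -0.0132  0.0018]
 [ 0.0162  0.0166  0.0018]]
clock 9.65 pos [ 0.5038 -0.0711  0.1856] F [-0.2  0.7 -2.3] w 0.314
xyz [ 6.53 -9.15  0.01] ang [0.0004 0.     0.0016]
```

Request:
jog_arm(moves=[{"fingers":1,"xyz":[2,-2.8,0],"angular":[0,0,0]},{"fingers":1,"xyz":[4,-5.6,0],"angular":[0,0,0]},{"fingers":1,"xyz":[6,-8.2,0],"angular":[0,0,0]},{"fingers":1,"xyz":[6.8,-9.3,0],"angular":[0,0,0]},{"fingers":1,"xyz":[6.8,-9.3,0],"angular":[0,0,0]},{"fingers":1,"xyz":[6.8,-9.3,3],"angular":[0,0,0]},{"fingers":1,"xyz":[6.8,-9.3,6],"angular":[0,0,0]},{"fingers":1,"xyz":[6.8,-9.3,8],"angular":[0,0,0]},{"fingers":1,"xyz":[6.8,-9.3,8.5],"angular":[0,0,0]},{"fingers":1,"xyz":[6.8,-9.3,8.5],"angular":[0,0,0]},{"fingers":1,"xyz":[6.8,-9.3,8.5],"angular":[0,0,0]}], grip_force=60)

```text
clock: 11.02
position: [0.5023, -0.187, 0.1017]
ee_rot: [-0.945, 2.994, -0.001]
force: [0.8, -0.4, -2.0]
width: 0.316
```

Run:
```python
from h import *
delta((.5017,-.186,.0538),np.pi/2+np.radians(35))
s=arm.observe(); c=cam('wrist',s); print(s['joints'].round(2))
a=imaging.get_image('side')[170:320,240:400]; w=imaging.get_image('wrist')
cv2.imwrite('pics/m5.png',np.vstack([cv2.resize(a,(640,600))[:,:,::-1]])); cv2.imwrite('pics/w5.png',w[:,:,::-1])
```

```text
clock 11.025 pos [ 0.5023 -0.187   0.1017] F [ 0.8 -0.4 -2. ] w 0.316
xyz [-0.01  0.12  4.79] ang [-0.0011  0.0012  0.0008]
[ 0.19  0.46  0.09  1.96 -0.06  0.73  2.5 ]
```

View pics/w5.png

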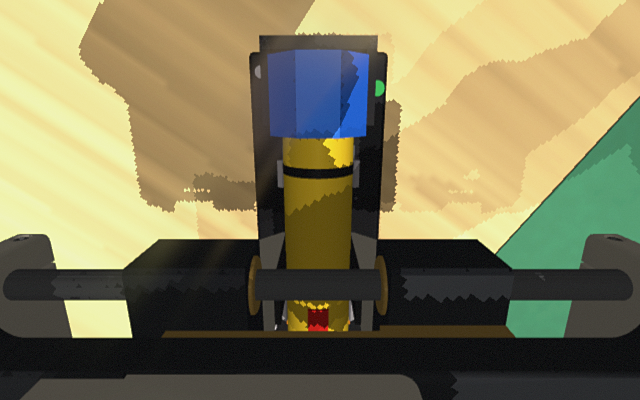

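The cap sits centred over the pocket: cap at (318,93), base edges near 250 and 385. The rear clip tips at about (278,175) and (359,175) lie evenly either side of the barrel. Next I press down.

Request:
jog_arm(moves=[{"fingers":1,"xyz":[0,0.06,1],"angular":[0,0,0]},{"fingers":1,"xyz":[0,0.06,2],"angular":[0,0,0]},{"fingers":1,"xyz":[0,0.06,2.6],"angular":[0,0,0]},{"fingers":1,"xyz":[0,0.06,3],"angular":[0,0,0]},{"fingers":1,"xyz":[0,0.06,3.3],"angular":[0,0,0]},{"fingers":1,"xyz":[0,0.06,3.6],"angular":[0,0,0]},{"fingers":1,"xyz":[0,0.06,3.8],"angular":[0,0,0]}])

```text
clock: 12.0
position: [0.5021, -0.187, 0.063]
ee_rot: [-0.944, 2.995, -0.001]
force: [0.5, -0.4, 3.8]
width: 0.313
```

Run:
```python
from h import *
delta((.5017,-.186,.0538),np.pi/2+np.radians(35)); print(arm.observe()['ft_torque'])
```

```text
clock 12.0 pos [ 0.5021 -0.187   0.063 ] F [ 0.5 -0.4  3.8] w 0.313
xyz [-0.02  0.11  0.92] ang [-0.0013  0.0012  0.0001]
[ 0.0654402  -0.06523213  0.0033151 ]
```

Request:
jog_arm(moves=[{"fingers":1,"xyz":[0,0,0.3],"angular":[0,0,0]},{"fingers":1,"xyz":[0,0,0.6],"angular":[0,0,0]},{"fingers":1,"xyz":[0,0,0.9],"angular":[0,0,0]},{"fingers":1,"xyz":[0,0,1.0],"angular":[0,0,0]},{"fingers":1,"xyz":[0,0,1.0],"angular":[0,0,0]}])

```text
clock: 12.62
position: [0.501, -0.187, 0.0536]
ee_rot: [-0.944, 2.996, -0.0]
force: [-4.6, 0.7, 15.1]
width: 0.311
```

Run:
```python
from h import *
delta((.5017,-.186,.0538),np.pi/2+np.radians(35)); print(arm.observe()['ft_torque'])
```

```text
clock 12.625 pos [ 0.501  -0.187   0.0536] F [-4.6  0.7 15.1] w 0.311
xyz [-0.12  0.05 -0.02] ang [-0.0001  0.0001 -0.0001]
[0.10560046 0.88287327 0.01954652]
```

Request:
jog_arm(moves=[{"fingers":1,"xyz":[0,0,0.2],"angular":[0,0,0]},{"fingers":1,"xyz":[0,0,0.4],"angular":[0,0,0]},{"fingers":1,"xyz":[0,0,0.4],"angular":[0,0,0]}])

```text
clock: 13.0
position: [0.5011, -0.1871, 0.0531]
ee_rot: [-0.944, 2.995, -0.001]
force: [-17.7, 5.4, 66.2]
width: 0.311
```

Run:
```python
from h import *
delta((.5017,-.186,.0538),np.pi/2+np.radians(35)); s=arm.observe(); print(s['ft_torque'])
np.save('pics/w6.npy',np.r_[s['position'],s['ee_rot']])
w=imaging.get_image('wrist'); a=imaging.get_image('side')[190:300,270:370]
b=np.zeros((400,640,3),np.uint8); b[:,:364]=cv2.resize(a,(364,400),interpolation=cv2.INTER_CUBIC); 
cv2.imwrite('pics/w6.png',w[:,:,::-1]); cv2.imwrite('pics/m6.png',np.hstack([w[20:340,230:410],cv2.resize(a,(582,640),interpolation=cv2.INTER_CUBIC)[:320]*0+cv2.resize(a,(582,320))])[:,:,::-1])
```

```text
clock 13.0 pos [ 0.5011 -0.1871  0.0531] F [-17.7   5.4  66.2] w 0.311
xyz [-0.11  0.05 -0.07] ang [-0.0008  0.0014 -0.0005]
[1.33986317 4.09641196 0.05654791]
```

View pics/m6.png

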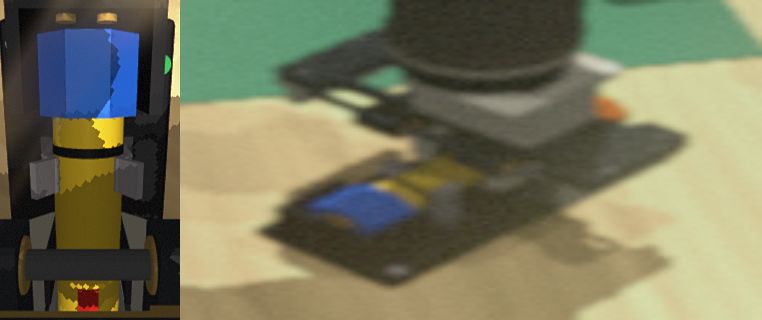

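The torch has hit a hard stop: 66 N for 0.5 mm more travel at TCP z 0.053, so the axis is at about 0.052, the seat height. The picture shows the rear clip flared round the barrel and the cap inside the pocket. Next I ease off, let go and rise.

Request:
jog_arm(moves=[{"fingers":1,"xyz":[0,0,-0.45],"angular":[0,0,0]},{"fingers":1,"xyz":[0,0,-0.45],"angular":[0,0,0]},{"fingers":-1,"xyz":[0,0,-0.45],"angular":[0,0,0]},{"fingers":-1,"xyz":[0,0,-0.45],"angular":[0,0,0]},{"fingers":-1,"xyz":[0,0,-0.45],"angular":[0,0,0]},{"fingers":-1,"xyz":[0,0,-0.45],"angular":[0,0,0]},{"fingers":-1,"xyz":[0,0,-3],"angular":[0,0,0]},{"fingers":-1,"xyz":[0,0,-7],"angular":[0,0,0]},{"fingers":-1,"xyz":[-6,0,-13],"angular":[0,0,0]},{"fingers":-1,"xyz":[-9,0,-15],"angular":[0,0,0]},{"fingers":-1,"xyz":[-9,0,-15],"angular":[0,0,0]},{"fingers":-1,"xyz":[-9,0,-15],"angular":[0,0,0]}])

```text
clock: 14.6
position: [0.5742, -0.1353, 0.1981]
ee_rot: [0.945, -2.995, -0.0]
force: [-0.9, -0.4, -0.5]
width: 0.998
```

Run:
```python
from h import *
s=arm.observe(); print(s['clock'],s['position'],s['ee_rot'],s['force'],s['width'],abs(s['dq']).max())
np.save('pics/w7.npy',np.r_[s['position'],s['ee_rot']])
cv2.imwrite('pics/w7.png',imaging.get_image('wrist')[:,:,::-1])
```

```text
14.6 [ 0.57418283 -0.13529973  0.19808337] [ 9.45117945e-01 -2.99477425e+00 -2.96989828e-04] [-0.8534953  -0.43592855 -0.5291848 ] 0.9979593061934021 0.025945502694811298
```

View pics/w7.png

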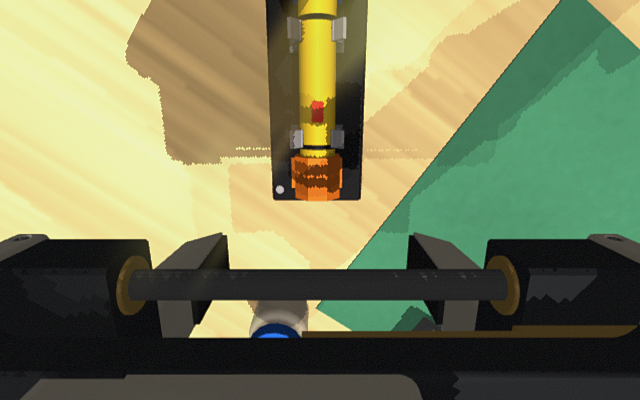

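Both clips flank the barrel evenly, at (294,30)/(340,30) and (295,137)/(337,137). The head is at (317,178) at the open end, and the jar at (275,325) has not been touched.

Run:
```python
from h import *
np.set_printoptions(precision=4,suppress=True)
I=cv2.imread('pics/w7.png')[:,:,::-1].copy(); q=np.load('pics/w7.npy'); c=cam('wrist',{'position':q[:3],'ee_rot':q[3:]})
th=np.radians(35); u=np.array([np.cos(th),np.sin(th),0]); n=np.array([-np.sin(th),np.cos(th),0]); C=np.array([.501,-.185,0])
loc=lambda P:np.c_[(P-C)@u,(P-C)@n]
y=mask(I,(18,120,60),(34,255,255),(285,0,360,160))
for r in (10,60,75,90,120):
    x=np.where(y[r])[0]; P=loc(onplane(c,[(x[0],r),(x[-1]+1,r)],.052)); print(r,'axis',P.mean(0),'dia',P[1,1]-P[0,1])
o=mask(I,(3,120,60),(17,255,255),(285,140,360,210)); v=np.where(o[:,317])[0]; print('head span (expect .056-.092)',loc(onplane(c,[(317,v[0]),(317,v[-1]+1)],.071))[:,0], 'end low',v)
print('tips front clip',loc(onplane(c,[(289,125),(344,125),(289,147),(344,147)],.073)))
```

```text
10 axis [-0.053   0.0023] dia 0.04760873742043793
60 axis [-0.0173 -0.002 ] dia 0.035835462677323945
75 axis [-0.0061 -0.002 ] dia 0.03623888045594273
90 axis [ 0.0054 -0.0024] dia 0.037465811082240605
120 axis [ 0.0292 -0.0059] dia 0.041671271793453056
head span (expect .056-.092) [0.0582 0.094 ] end low [158 159 160 161 162 163 164 165 166 167 168 169 170 171 172 173 174 175
 176 177 178 179 180 181 182 183 184 185 186 187 188 189 190 191 192 193
 194 195 196 197 198 199 200]
tips front clip [[ 0.0322 -0.0217]
 [ 0.0322  0.0209]
 [ 0.0492 -0.0221]
 [ 0.0492  0.0213]]
```

Run:
```python
from h import *
np.set_printoptions(precision=4,suppress=True)
I=imaging.get_image('wrist').copy(); s=arm.observe(); c=cam('wrist',s)
th=np.radians(35); u=np.array([np.cos(th),np.sin(th),0]); n=np.array([-np.sin(th),np.cos(th),0]); C=np.array([.501,-.185,0])
loc=lambda P:np.c_[(P-C)@u,(P-C)@n]
y=mask(I,(18,190,60),(34,255,255),(290,0,348,160)); y=cv2.morphologyEx(y,cv2.MORPH_OPEN,np.ones((3,9)))
for r in (22,50,65,80,95,120):
    x=np.where(y[r])[0]
    if len(x): P=loc(onplane(c,[(x[0],r),(x[-1]+1,r)],.052)); print(r,'axis',P.mean(0),'dia',P[1,1]-P[0,1])
job.sign_off(); print(arm.observe()['clock'],arm.observe()['force'])
```

```text
22 axis [-0.0458  0.0002] dia 0.021659710939917094
50 axis [-0.0258 -0.0002] dia 0.02447319764972857
65 axis [-0.0148 -0.0003] dia 0.026342202048356633
80 axis [-0.0034 -0.0007] dia 0.025831426686052567
95 axis [0.0081 0.0009] dia 0.027759151794967483
120 axis [0.028 0.01 ] dia 0.009988311846472024
the job is handed in; nothing more can be done
the job is handed in; nothing more can be done
```

I drew the yellow torch out of the shelf by its tail and laid it on the mat. I then took it again by the middle of the barrel, pressed it into the charging cradle tail-first into the pocket, let go and handed the job in at about 15 s. No verdict is reported, so what follows is my own checks.

**Checks that agreed:**
- **Seated depth:** the press ended on a hard stop. Force rose from 15 N to 66 N within 0.5 mm, at an axis height of about 52 mm, which is the seat height. 66 N is below the 120 N wrist limit.
- **Position:** the last wrist picture shows both clips evenly round the barrel and the orange head at the open end. The head measured 58 to 94 mm from my first estimate of the seat, against 56 to 92 mm expected; clip and calibration offsets are of the same 1 to 3 mm size. The axis is within about 1 mm across wherever the rows were clean.
- **Let go:** the gripper was fully open and about 15 cm clear, with near-zero force.
- **Bystanders:** the arm never went near them, but I did not measure them again at the end.

**Checks that were weak:**
- **Barrel width:** the first colour mask read too wide (36 to 48 mm) because it picked up wood. The stricter one read too narrow (22 to 28 mm), and its row by the front clip was spoilt. I did not rely on either for height.
- **Wrist camera:** it showed a steady offset of about 2 mm sideways, which I allowed for.

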